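# Snug the window cover of a purged sample cell

### The job

Close the sample cell on the bench: tighten the four small cranks of its window cover clockwise in star order, always going next to the diagonally opposite crank, so that the cover comes down level. Go round twice: first turn every crank by about an eighth of a turn, then go round again in star order until each takes about 14 N at its grip pin to keep it moving, and no more, so that the cover sits evenly and the window does not crack. Let go of the cranks and leave the vial, the dish and the objective alone.

Things in the scene. Friction and masses are not known exactly. Their poses are not given: they have to be found in the camera images.
- cell: grey housing of the sample cell, fixed to the bench, 190 x 190 x 46 mm on a 210 x 210 x 8 mm foot plate; brass gas fittings 22 mm long on its +y and -y sides. Origin: centre of the underside, z up, x away from the robot at yaw 0
- cover: aluminium cover plate 180 x 180 x 10 mm over the housing, with a round dark window frame (76 mm across, 4 mm high) in the middle. Origin: centre of its underside, 56 mm above the bench at the start; its top face is at 66 mm. It sinks and tilts on a soft seal; more than 0.038 rad of tilt cracks the window
- crank_a: steel crank on the cover's screw at (-55, +55) mm in the cell's frame (near left); diagonal partner crank_c. All four alike: flat arm along its own +x from the screw axis, 12 mm wide, 7 mm thick, with an upright grip pin 35 mm out. Origin on the screw axis at the height of the arm's top, 18 mm over the cover's top at the start; z up.
- crank_b: steel crank on the cover's screw at (-55, -55) mm in the cell's frame (near right); diagonal partner crank_d. All four: tighten clockwise seen from above (yaw falls), going down 4 mm per rad; start 0 to 0.1 rad from the loose end (origin then 84 mm above the bench), range 2.8 rad; stay where left.
- crank_c: steel crank on the cover's screw at (+55, -55) mm in the cell's frame (far right); diagonal partner crank_a. All four: a sprung foot meets the cover after 0.7 mm of descent. The corner then sinks softly (about 3 N/mm) by 2.8 to 6.2 mm (unseen, same at all corners) onto a metal seat; after that the foot's pressure rises by about 160 N per rad.
- crank_d: steel crank on the cover's screw at (+55, +55) mm in the cell's frame (far left); diagonal partner crank_b. All four: foot pressure wanted 47 N (27 to 65 is right, 95 cracks the window), reached after 1.05 to 2.2 rad of turning in all, of which the last 0.3 rad is on the seat. It drops a little when the other cranks are tightened.
- pin_a (a point): grip pin of crank_a: upright black sleeve that spins freely, 14 mm across, 36 mm tall, its foot 4 mm over the arm. This point: on its axis, 27 mm above the arm's top, 13 mm below the pin's top; grip it here from above. It starts about 63 deg short of pointing outward along the diagonal.
- pin_b (a point): same point on the grip pin of crank_b. Pushing any pin round takes, while it moves, 8.6 N running free (screw friction) plus 0.114 N per N of foot pressure: 14 N is wanted, 11.7 to 16 N is right, 19.4 N cracks the window.
- pin_c (a point): same point on the grip pin of crank_c. Pins of all cranks move on a circle of 35 mm radius about the screw axis and down 4 mm per rad. A pin at rest shows less force than when moving, because of the screw friction.
- pin_d (a point): same point on the grip pin of crank_d
- vial: amber glass sample vial with a white cap, 28 mm across, 55 mm tall, standing loose on the bench; origin at its underside's centre
- dish: white ceramic dish, 84 mm across, 16 mm high, loose on the bench; origin at its underside's centre
- objective: steel microscope objective standing on the bench, 34 mm across, 48 mm tall, loose; origin at its underside's centre

How it is judged:
On the way, in this order (a step that is already met when the one before it is completed fails the run):
1. first round: every crank is down by at least 2 mm from its loose end (z of each of crank_a, crank_b, crank_c, crank_d in the frame of cell below 0.082 m), for 0.1 s.
2. second round: every foot presses the cover with more than 27 N (contact force between each of crank_a, crank_b, crank_c, crank_d and cover above 27 N), for 0.2 s.
At the end, for the whole second after the job is handed in: each of the four cranks presses the cover with 27 to 65 N (11.7 to 16 N at the moving pin) and the cover is level within 0.006 rad (all of step 2 and contact force between each of crank_a, crank_b, crank_c, crank_d and cover below 65 N and angle between cover's own z axis and vertical below 0.006 rad); the robot touches nothing.
It fails at once if a crank is overtightened: it presses the cover with more than 95 N (19.4 N at the moving pin) (contact force between any of crank_a, crank_b, crank_c, crank_d and cover above 95 N).
It fails at once if the cover is cocked by more than 0.038 rad (angle between cover's own z axis and vertical above 0.038 rad).
It fails at once if not a little at a time: one crank is down more than 4 mm while another is not yet down 2 mm from its loose end (z of any of crank_a, crank_b, crank_c, crank_d in the frame of cell below 0.08 m and z of any of crank_a, crank_b, crank_c, crank_d in the frame of cell above 0.082 m).
It fails at once if not in star order: two neighbouring cranks are down 2 mm (first round) or 4 mm (second round) before either of the two opposite them (((z of each of crank_a, crank_b in the frame of cell below 0.082 m and z of each of crank_c, crank_d in the frame of cell above 0.082 m) or (z of each of crank_b, crank_c in the frame of cell below 0.082 m and z of each of crank_d, crank_a in the frame of cell above 0.082 m) or (z of each of crank_c, crank_d in the frame of cell below 0.082 m and z of each of crank_a, crank_b in the frame of cell above 0.082 m) or (z of each of crank_d, crank_a in the frame of cell below 0.082 m and z of each of crank_b, crank_c in the frame of cell above 0.082 m)) or ((z of each of crank_a, crank_b in the frame of cell below 0.08 m and z of each of crank_c, crank_d in the frame of cell above 0.08 m) or (z of each of crank_b, crank_c in the frame of cell below 0.08 m and z of each of crank_d, crank_a in the frame of cell above 0.08 m) or (z of each of crank_c, crank_d in the frame of cell below 0.08 m and z of each of crank_a, crank_b in the frame of cell above 0.08 m) or (z of each of crank_d, crank_a in the frame of cell below 0.08 m and z of each of crank_b, crank_c in the frame of cell above 0.08 m))).
It fails at once if the vial, the dish or the objective is moved by more than 20 mm (distance of any of vial, dish, objective from where it was at the start of the episode above 0.02 m).
It also fails if it takes over 72 s, if anything falls off the work surface, if the arm or the gripper's body presses on something with over 40 N, if the wrist force passes 120 N, or if a joint passes its speed limit or range.

### The arm

A 7-joint arm with a two-finger parallel gripper is mounted at the origin on the work surface. World frame = base frame: x ahead of the robot, y to its left, z up, the work surface at z = 0. Lengths are in m, angles in rad, forces in N, time in s.
With the tool pointing down it reaches from about 0.4 to 0.875 m from the base axis. Payload 6.5 kg.
Tool frame: the origin (TCP) lies midway between the tips of the shut fingers; the grasp point (between the pads) lies 19 mm behind it; z points along the fingers, y is the line along which they close (so a half turn about z gives the same grasp; the last joint's range is limited). The gripper opens to 88 mm and grips with 3 to 60 N. Pads are 18 mm wide; open, the fingers measure 123 mm over their backs; the gripper's body (75 mm by 187 mm) begins 45 mm behind the grasp point.
Start: joints at [-1.214, 0.536, -0.004, 1.538, 0.003, 1.067, -0.071], TCP at [0.267, 0.593, 0.239] pointing down, gripper open.
Joint ranges: [-2.7, 2.7], [-0.37, 2.16], [-1.27, 1.26], [0.24, 2.4], [-1.31, 4.45], [0.19, 1.91], [-2.76, 2.76]. Speed limits (rad/s): [2.39, 2.39, 3.14, 3.14, 3.14, 3.14, 3.14].

### API

Orientations are given as a unit quaternion [x, y, z, w].
In Python, from bench import manip gives the robot as it stands.
- The arm moves only by the tool servo_tool, never from a script. Its argument "series" is a list of rows, each a list of 3 entries, a list of its own where there are three numbers: the shift along the tool's x, y, z in mm, then the turn, a rotation vector about the tool's x, y, z in rad, then the gripper command: -1 is shut, 1 is fully open, values between are in proportion. A call has 1 to 10 rows; each row is the pose to reach, as a shift and turn from the pose commanded when the call began, along the tool's axes at that moment; what a row does not reach only later rows make up. A row lasts 1/12 s, in which the tool goes at most 41.7 mm and 7.16 degrees, less where a joint would pass 70% of its speed; a pose out of reach is approached as far as the arm can. A call with a gripper value outside its range is refused whole. The fingers move at their own pace and stop on an object; the grip force is fixed at half the most. Time passes only in rows, so rows that repeat a pose let the fingers close. It gives the time, the measured TCP pose, the force, the opening and the grip force at its end, in the units of the state.
- manip.state(): the state, without advancing time (a new reading comes with each control period).
- manip.grab_frame(name): name is "scene" or "top"; returns the picture (420x560x3 uint8, red, green, blue); there is no depth.
- manip.get_calibration(name): a dict with "fov_y" (degrees; the focal length in pixels is half the picture's height over the tangent of half this angle, whatever the lens; pixels are square), "cx", "cy" (the principal point, pixels), "k1" (the pictures are not rectified: a ray, as slopes to the right and down, at radius r is drawn at 1 + k1 r^2 times it, then the intrinsics apply), "position" and "rotation" of the camera in the world. Camera axes: x right, y down, z forward; pixel columns grow to the right and rows downward; lengths in m; the calibration is good to about 2 mm. A picture is of the moment at which its call begins. get_calibration takes no time and is no camera call.
- manip.finish_job(): hands the job in; it is judged then, once.
The state is a dict: "time_s": time; "joint_pos": joint angles; "qd": joint speeds; "effort": joint torques, N m; "tcp_pos": TCP position; "tool_rot": TCP orientation; "wrist_force": force on the tool from outside, world axes, zero at the start; "ft_torque": the same for the moment, N m; "grip_width": opening from 0.0 (shut) to 1.0 (fully open); "grasp_force": force on a finger pad.
Only numpy, scipy, OpenCV 4.12 (cv2) and the standard library are available. Lean on these libraries where they do the work, as an engineer would, in place of code of your own. Each camera call takes 0.05 s, during which the arm holds its last target. There are 200 camera calls.

## Working session

There is one attempt and no reset: what is moved stays moved. The work goes in short steps, Python scripts to look and compute and a tool call to move; the robot and the scene stay as the last step left them, time stands still between calls to the robot, and variables do not carry over. Pictures are saved under pics/ and viewed, at most 10 in all, crops included, and the job is handed in when it is done.

Besides the shell and the picture viewer there is one more tool, called after "Call:" in YAML: its name, and indented under it one key for each argument. servo_tool: Moves the arm, as the interface text tells. Its arguments: {"type":"object","properties":{"series":{"type":"array","items":{"type":"array"}}},"required":["series"]}

```bash
mkdir -p pics; python3 - <<'E'
from bench import manip
import cv2
for n in ("scene","top"):
    im=manip.grab_frame(n); cv2.imwrite(f"pics/{n}0.png",im[:,:,::-1])
    c=manip.get_calibration(n); print(n,c)
print(manip.state())
E
```

```text
scene {'fov_y': 57.87737714458248, 'cx': 274.45559511538005, 'cy': 204.4982102071616, 'k1': -0.04372949474585595, 'position': array([0.85478884, 0.43723738, 0.62957992]), 'rotation': array([ 0.29707721,  0.8694367 , -0.37704029, -0.11689982])}
top {'fov_y': 55.876120903329436, 'cx': 279.76837668895337, 'cy': 215.063316940562, 'k1': -0.046719889548391964, 'position': array([ 0.45732056, -0.01335454,  1.04618301]), 'rotation': array([-0.7044296 ,  0.7087082 , -0.02930818,  0.02554716])}
{'time_s': 0.1, 'joint_pos': array([-1.21416752,  0.53709007, -0.00441785,  1.53868767,  0.00260711,
        1.06730948, -0.07119361]), 'qd': array([-4.53693539e-04, -6.73358796e-04, -5.31235588e-05, -4.47526717e-03,
        1.57360082e-03, -9.97236406e-04, -4.23399861e-04]), 'effort': array([ 1.83871671e-03, -5.72071016e+01,  9.93447639e-01, -2.52230608e+01,
       -5.61674999e-02,  1.33708966e-02,  3.41127941e-05]), 'tcp_pos': array([0.26653417, 0.59227664, 0.2379609 ]), 'tool_rot': array([ 2.09811923e-01,  9.77741480e-01, -7.38621200e-04, -9.34380631e-05]), 'wrist_force': array([ 0.08913059, -0.99267106, -1.08861489]), 'ft_torque': array([0.01475675, 0.01953883, 0.06230635]), 'grasp_force': 0.0, 'grip_width': 1.0010281330418898}
```

View pics/top0.png

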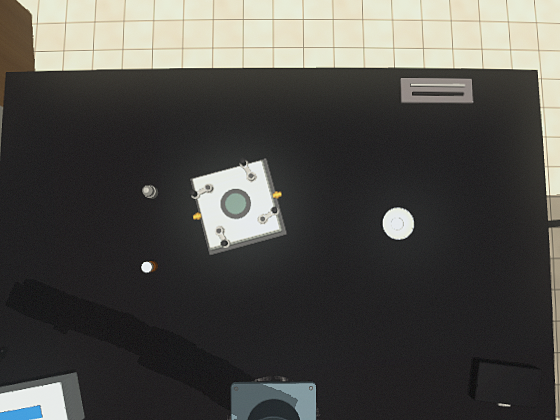

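View pics/scene0.png

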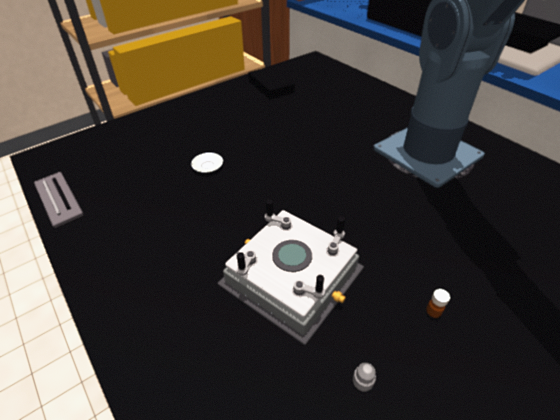

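The top view shows the cell at about (238,205), yawed about +15°, with the vial at (148,267), the objective at (149,191) and the dish at (398,223). In the scene view all four black pins are visible, near (269,210), (341,226), (241,262) and (320,285). I'll enlarge both views.

```bash
python3 - <<'E'
import cv2
a=cv2.imread("pics/top0.png")[145:265,180:300]; cv2.imwrite("pics/topc.png",cv2.resize(a,None,fx=5,fy=5,interpolation=cv2.INTER_CUBIC))
a=cv2.imread("pics/scene0.png")[195:345,210:370]; cv2.imwrite("pics/scenec.png",cv2.resize(a,None,fx=4,fy=4,interpolation=cv2.INTER_CUBIC))
E
```

```text
(no output)
```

View pics/topc.png

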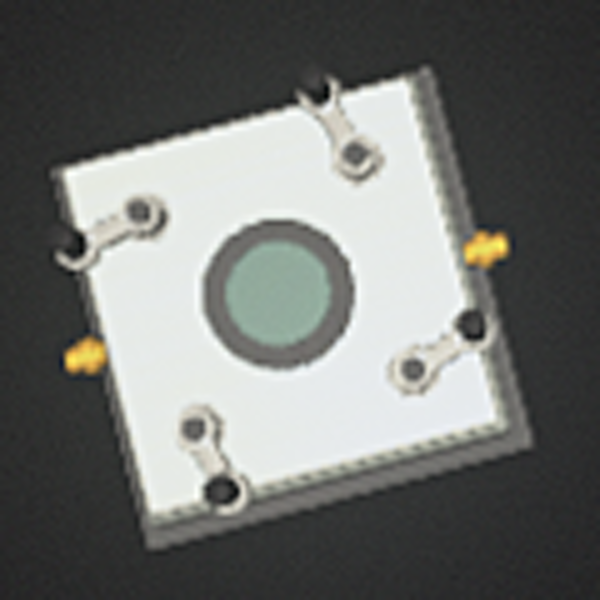

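View pics/scenec.png

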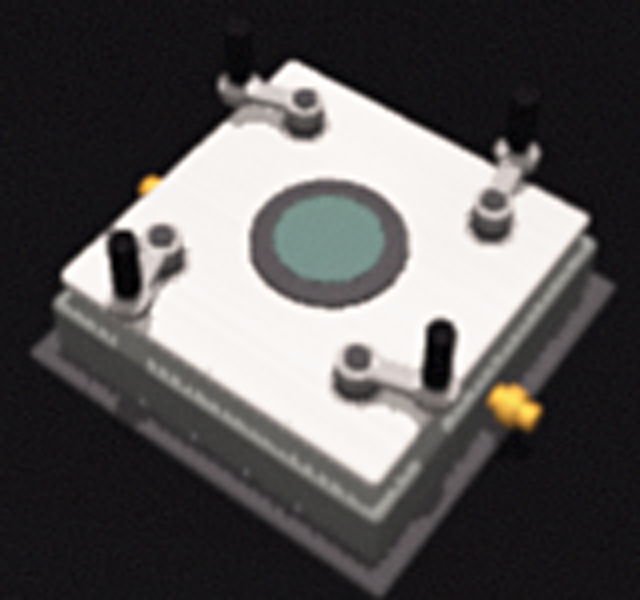

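The crops show it clearly. In the top crop the hubs are a (195,429), b (414,370), c (357,154) and d (142,213), with pins at a (222,490), b (473,325), c (318,88) and d (73,243). The scene crop shows the same parts from the opposite side. I'll fit the cell pose and crank angles to both.

```bash
cat > h.py <<'E'
import numpy as np
from scipy.spatial.transform import Rotation as R
from scipy.optimize import least_squares
from bench import manip
cal={n:manip.get_calibration(n) for n in ("scene","top")}
def proj(n,P,off=0):
    c=cal[n]; q=R.from_quat(c["rotation"]).inv().apply(np.atleast_2d(P)-c["position"]-off)
    s=q[:,:2]/q[:,2:]; s=s*(1+c["k1"]*(s**2).sum(1,keepdims=True))
    f=210/np.tan(np.radians(c["fov_y"]/2)); return s*f+[c["cx"],c["cy"]]
HUB=np.array([[-55,55],[-55,-55],[55,-55],[55,55]])/1e3
def cell(p,xy,z):
    c,s=np.cos(p[2]),np.sin(p[2]); xy=np.atleast_2d(xy)
    return np.c_[p[0]+c*xy[:,0]-s*xy[:,1], p[1]+s*xy[:,0]+c*xy[:,1], np.full(len(xy),z)]
E
cat > fit.py <<'E'
from h import *
t=lambda L:np.array(L)/5+[180,145]
s=lambda L:np.array(L)/4+[210,195]
hubT=t([(195,429),(414,370),(357,154),(142,213)]); hubS=s([(492,203),(304,98),(162,238),(358,357)])
corT=t([(152,517),(503,430),(412,73),(62,172)]); corS=s([(588,220),(292,60),(62,277),(375,487)])
winT=t([(279,292)]); winS=s([(329,240)])
pinT=t([(222,490),(473,325),(318,88),(73,243)]); pinS=s([(524,92),(240,24),(122,235),(440,325)])
C=np.sign(HUB)*.09
def res(p,full=False):
    zh=p[7]; out=[]
    hub=cell(p,HUB,zh); 
    pins=cell(p,HUB+.035*np.c_[np.cos(p[3:7]),np.sin(p[3:7])],.1235)
    for n,o,H,K,W,Pn in (("top",p[8:11],hubT,corT,winT,pinT),("scene",p[11:14],hubS,corS,winS,pinS)):
        out+=[proj(n,hub,o)-H,proj(n,cell(p,C,.066),o)-K,2*(proj(n,cell(p,[0,0],.070),o)-W),proj(n,pins,o)-Pn]
    if full: return out
    return np.r_[np.concatenate(out).ravel()/.4,p[8:14]/.001]
th=np.radians([135,-135,-45,45])+np.radians(63)
p0=np.r_[.5,.05,.27,th,.088,np.zeros(6)]
r=least_squares(res,p0)
p=r.x; print(np.round(p,4), r.cost, "cellang deg",np.degrees(p[3:7])-np.degrees(th)+63)
cov=np.linalg.inv(r.jac.T@r.jac); print("sd",np.round(np.sqrt(np.diag(cov))[:8],4))
for o in res(p,True): print(np.round(o,1).tolist())
print("hubs",cell(p,HUB,0)[:,:2].round(4).tolist()); print("pins",cell(p,HUB+.035*np.c_[np.cos(p[3:7]),np.sin(p[3:7])],0)[:,:2].round(4).tolist())
print("yaw world",(p[3:7]+p[2]).round(3))
np.save("fit.npy",p)
E
python3 fit.py
```

```text
[ 5.6280e-01  8.9700e-02  2.5180e-01  3.4114e+00 -1.2855e+00  2.9000e-01
  1.9517e+00  8.5300e-02  1.1000e-03  4.0000e-04  9.0000e-04 -1.1000e-03
 -4.0000e-04  1.3000e-03] 60.669135699922066 cellang deg [60.45964193 61.34362169 61.61848922 66.82266337]
sd [0.0008 0.0008 0.0019 0.0177 0.0213 0.0176 0.0187 0.0007]
[[0.2, -0.1], [0.2, 0.2], [0.3, 0.2], [-0.2, -0.3]]
[[-0.4, -0.1], [-0.1, -1.2], [-0.2, 0.9], [0.3, -0.8]]
[[0.7, 1.0]]
[[-0.2, 0.1], [0.6, 0.4], [-0.6, -1.9], [-1.2, 0.1]]
[[0.4, -0.3], [0.5, 0.4], [-0.1, -0.4], [-0.4, 0.4]]
[[0.9, -0.7], [0.2, -0.3], [-0.9, -0.9], [-0.1, -0.5]]
[[-0.2, -0.1]]
[[-0.4, 0.7], [-0.3, 0.7], [0.0, 1.1], [0.7, -0.4]]
hubs [[0.4958, 0.1292], [0.5232, 0.0227], [0.6298, 0.0501], [0.6024, 0.1566]]
pins [[0.4655, 0.1118], [0.5412, -0.0074], [0.6598, 0.0682], [0.5817, 0.1849]]
yaw world [ 3.663 -1.034  0.542  2.204]
```

```bash
cat > g.py <<'E'
# g.py crank delta zTCP : shift/turn in tool axes from measured pose to the pin of that crank turned by delta
import sys
from h import *
p=np.load("fit.npy"); hubs=cell(p,HUB,0)[:,:2]; yaw0=p[3:7]+p[2]
FLIP=[0,np.pi,np.pi,0]
def rel(k,d,z,s,base=None):
    i="abcd".index(k); th=yaw0[i]-d
    P=np.r_[hubs[i]+.035*np.r_[np.cos(th),np.sin(th)],z]
    r=R.from_quat(s["tool_rot"]) if base is None else base[1]; t=s["tcp_pos"] if base is None else base[0]
    ph=th+FLIP[i]
    x=np.r_[np.cos(ph),np.sin(ph),0]; zz=np.r_[0,0,-1]; g=R.from_matrix(np.c_[x,np.cross(zz,x),zz])
    # choose joint-friendly branch: turn about tool z relative
    return r.inv().apply(P-t)*1e3,(r.inv()*g).as_rotvec(),(P,g)
def tang(k,s):
    i="abcd".index(k); u=s["tcp_pos"][:2]-hubs[i]; th=np.arctan2(u[1],u[0]); rr=np.hypot(*u)
    f=s["wrist_force"]; er=np.r_[np.cos(th),np.sin(th)]; et=np.r_[-er[1],er[0]]
    d=(yaw0[i]-th+np.pi)%(2*np.pi)-np.pi
    return f"delta {d:.3f} r {rr*1e3:.1f} z {s['tcp_pos'][2]:.4f} resist {f[:2]@et:.2f} rad {f[:2]@er:.2f} fz {f[2]:.2f} grip {s['grip_width']:.3f} t {s['time_s']:.2f}"
if __name__=="__main__":
    s=manip.state(); base=None
    for a in sys.argv[1:]:
        k,d,z=a.split(","); sh,tu,base=rel(k,float(d),float(z),s,base if a!=sys.argv[1] else None); print(a,sh.round(1).tolist(),tu.round(3).tolist())
    print(tang(sys.argv[1][0],s))
E
python3 g.py a,0,.135 a,0,.092
```

```text
a,0,.135 [-378.6, -356.4, 103.5] [-0.001, -0.001, -0.944]
a,0,.092 [0.0, 0.0, 43.0] [0.0, 0.0, 0.0]
delta 1.633 r 516.7 z 0.2380 resist 0.36 rad -0.93 fz -1.09 grip 1.001 t 0.10
```

Call:
servo_tool:
  series:
    - [[-378.6, -356.4, 103.5], [0, 0, -0.944], -0.2]
    - [[-378.6, -356.4, 103.5], [0, 0, -0.944], -0.2]
    - [[-378.6, -356.4, 103.5], [0, 0, -0.944], -0.2]
    - [[-378.6, -356.4, 103.5], [0, 0, -0.944], -0.2]
    - [[-378.6, -356.4, 103.5], [0, 0, -0.944], -0.2]
    - [[-378.6, -356.4, 103.5], [0, 0, -0.944], -0.2]
    - [[-378.6, -356.4, 103.5], [0, 0, -0.944], -0.2]
    - [[-378.6, -356.4, 103.5], [0, 0, -0.944], -0.2]
    - [[-378.6, -356.4, 103.5], [0, 0, -0.944], -0.2]
    - [[-378.6, -356.4, 103.5], [0, 0, -0.944], -0.2]

```text
time_s: 0.93
tcp_pos: [0.4227, 0.2149, 0.1574]
tool_rot: [-0.258, 0.966, 0.0, -0.0]
wrist_force: [1.3, -0.1, -0.3]
grip_width: 0.402
grasp_force: 0.0
```

```bash
python3 g.py a,0,.135 a,0,.092
```

```text
a,0,.135 [14.3, -110.8, 22.4] [0.0, -0.0, 0.0]
a,0,.092 [0.0, 0.0, 43.0] [0.0, 0.0, 0.0]
delta 1.386 r 112.7 z 0.1574 resist -0.98 rad -0.93 fz -0.25 grip 0.402 t 0.93
```

Call:
servo_tool:
  series:
    - [[14.2, -110.5, 22.4], [0, 0, 0], -0.2]
    - [[14.2, -110.5, 22.4], [0, 0, 0], -0.2]
    - [[14.2, -110.5, 22.4], [0, 0, 0], -0.2]
    - [[14.2, -110.5, 22.4], [0, 0, 0], -0.2]

```text
time_s: 1.27
tcp_pos: [0.4664, 0.1068, 0.1342]
tool_rot: [-0.253, 0.967, -0.002, -0.001]
wrist_force: [-0.1, -0.1, 0.3]
grip_width: 0.398
grasp_force: 0.0
```

```bash
python3 - <<'E'
from g import *
import cv2
print(tang("a",manip.state()))
a=manip.grab_frame("scene")[:,:,::-1][165:285,280:440]; cv2.imwrite("pics/ga.png",cv2.resize(a,None,fx=5,fy=5,interpolation=cv2.INTER_CUBIC))
E
```

```text
delta -0.129 r 37.1 z 0.1342 resist 0.02 rad 0.17 fz 0.34 grip 0.398 t 1.27
```

View pics/ga.png

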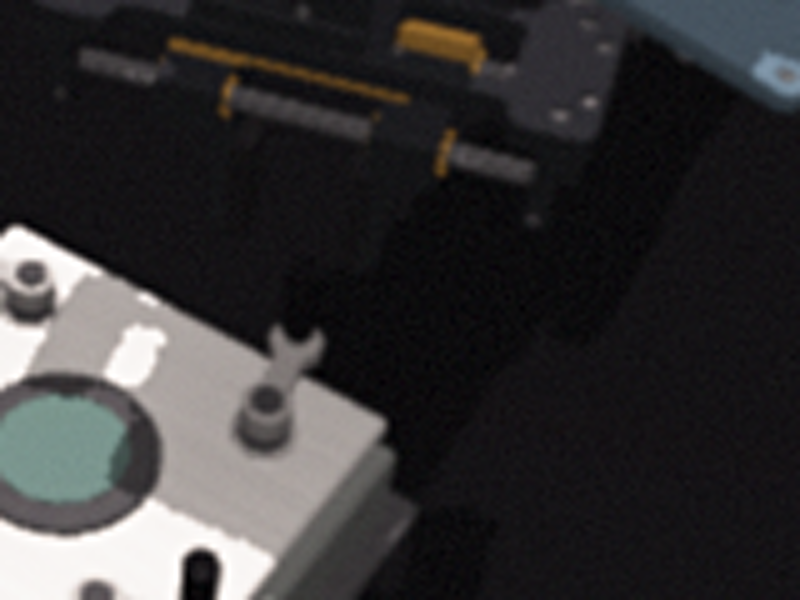

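The view shows crank a's arm and fork end around (295,350). The dark fingers hide its pin, so I'll rely on the kinematics: let it settle, descend, and check position and force.

Call:
servo_tool:
  series:
    - [[0, 0, 8], [0, 0, 0], -0.2]
    - [[0, 0, 26], [0, 0, 0], -0.2]
    - [[0, 0, 43], [0, 0, 0], -0.2]
    - [[0, 0, 43], [0, 0, 0], -0.2]

```text
time_s: 1.65
tcp_pos: [0.4626, 0.1156, 0.0898]
tool_rot: [-0.259, 0.966, 0.0, -0.002]
wrist_force: [-1.2, 0.0, -0.3]
grip_width: 0.402
grasp_force: 0.0
```

```bash
python3 g.py a,0,.092
```

```text
a,0,.092 [-0.6, -4.7, -2.2] [0.002, -0.004, 0.003]
delta 0.131 r 35.9 z 0.0898 resist -0.49 rad 1.10 fz -0.34 grip 0.402 t 1.65
```

Call:
servo_tool:
  series:
    - [[0, 0, 0], [0, 0, 0], -0.2]
    - [[0, 0, 0], [0, 0, 0], -0.2]
    - [[0, 0, 0], [0, 0, 0], -0.2]

```text
time_s: 1.9
tcp_pos: [0.4656, 0.1149, 0.0932]
tool_rot: [-0.258, 0.966, 0.0, 0.001]
wrist_force: [0.1, 0.2, 0.8]
grip_width: 0.398
grasp_force: 0.0
```

```bash
python3 g.py a,0,.092
```

```text
a,0,.092 [1.7, -2.6, 1.2] [-0.0, 0.001, 0.001]
delta 0.079 r 33.4 z 0.0932 resist -0.18 rad -0.14 fz 0.76 grip 0.398 t 1.90
```

Call:
servo_tool:
  series:
    - [[0, 0, 0], [0, 0, 0], -1]
    - [[0, 0, 0], [0, 0, 0], -1]
    - [[0, 0, 0], [0, 0, 0], -1]
    - [[0, 0, 0], [0, 0, 0], -1]

```text
time_s: 2.23
tcp_pos: [0.4658, 0.1136, 0.0927]
tool_rot: [-0.257, 0.966, -0.0, 0.001]
wrist_force: [0.3, -0.3, 0.3]
grip_width: 0.144
grasp_force: 30.0
```

```bash
python3 g.py a,0,.092
```

```text
a,0,.092 [1.1, -1.4, 0.7] [-0.001, 0.001, -0.001]
delta 0.042 r 33.9 z 0.0927 resist 0.40 rad -0.18 fz 0.27 grip 0.144 t 2.23
```

Call:
servo_tool:
  series:
    - [[-0.1, 2.8, 0.3], [0, 0, 0.08], -1]
    - [[-0.4, 5.6, 0.6], [0, 0, 0.16], -1]
    - [[-1.0, 8.3, 1.0], [0, 0, 0.24], -1]
    - [[-1.8, 11.0, 1.3], [0, 0, 0.32], -1]
    - [[-2.8, 13.6, 1.6], [0, 0, 0.4], -1]
    - [[-4.0, 16.2, 1.9], [0, 0, 0.48], -1]
    - [[-5.3, 18.6, 2.2], [0, 0, 0.56], -1]
    - [[-6.9, 20.9, 2.6], [0, 0, 0.64], -1]
    - [[-8.7, 23.1, 2.9], [0, 0, 0.72], -1]
    - [[-10.1, 24.6, 3.1], [0, 0, 0.78], -1]

```text
time_s: 3.07
tcp_pos: [0.4626, 0.1379, 0.0898]
tool_rot: [0.132, 0.991, -0.001, 0.001]
wrist_force: [0.3, -8.7, 7.4]
grip_width: 0.152
grasp_force: 30.0
```

```bash
python3 g.py a,0.78,.089
```

```text
a,0.78,.089 [0.6, 0.2, 0.8] [-0.002, 0.002, -0.007]
delta 0.775 r 34.4 z 0.0898 resist 8.37 rad -2.49 fz 7.35 grip 0.152 t 3.07
```

```bash
python3 g.py c,0,.135; python3 g.py c,0,.092
```

```text
c,0,.135 [-208.7, -15.7, -44.8] [-0.003, 0.001, -0.807]
delta -2.116 r 188.8 z 0.0898 resist 7.58 rad -4.33 fz 7.35 grip 0.152 t 3.07
c,0,.092 [-208.6, -15.6, -1.8] [-0.003, 0.001, -0.807]
delta -2.116 r 188.8 z 0.0898 resist 7.58 rad -4.33 fz 7.35 grip 0.152 t 3.07
```

Call:
servo_tool:
  series:
    - [[0, 0, 0], [0, 0, 0], -0.2]
    - [[0, 0, 0], [0, 0, 0], -0.2]
    - [[0, 0, -22], [0, 0, 0], -0.2]
    - [[-10.4, -0.8, -44.8], [0, 0, -0.115], -0.2]
    - [[-41.7, -3.1, -44.8], [0, 0, -0.23], -0.2]
    - [[-81.4, -6.1, -44.8], [0, 0, -0.345], -0.2]
    - [[-121, -9.1, -44.8], [0, 0, -0.46], -0.2]
    - [[-160.7, -12.1, -44.8], [0, 0, -0.575], -0.2]
    - [[-192, -14.4, -44.8], [0, 0, -0.69], -0.2]
    - [[-208.7, -15.7, -44.8], [0, 0, -0.807], -0.2]

```text
time_s: 3.9
tcp_pos: [0.6627, 0.0696, 0.134]
tool_rot: [-0.273, 0.962, -0.0, 0.001]
wrist_force: [-0.8, -0.3, -0.4]
grip_width: 0.396
grasp_force: 0.0
```

Call:
servo_tool:
  series:
    - [[0, 0, 0], [0, 0, 0], -0.2]
    - [[0, 0, 0], [0, 0, 0], -0.2]
    - [[0, 0, 18], [0, 0, 0], -0.2]
    - [[0, 0, 43], [0, 0, 0], -0.2]
    - [[0, 0, 43], [0, 0, 0], -0.2]
    - [[0, 0, 43], [0, 0, 0], -1]
    - [[0, 0, 43], [0, 0, 0], -1]
    - [[0, 0, 43], [0, 0, 0], -1]
    - [[0, 0, 43], [0, 0, 0], -1]

```text
time_s: 4.65
tcp_pos: [0.6611, 0.0697, 0.0926]
tool_rot: [-0.27, 0.963, -0.002, 0.002]
wrist_force: [2.8, -3.1, -1.8]
grip_width: 0.146
grasp_force: 30.0
```

```bash
python3 g.py c,0,.092
```

```text
c,0,.092 [2.0, -0.6, 0.6] [-0.004, 0.002, 0.005]
delta -0.016 r 37.0 z 0.0926 resist -4.15 rad 0.71 fz -1.85 grip 0.146 t 4.65
```

Call:
servo_tool:
  series:
    - [[0.1, -2.8, 0.3], [0, 0, 0.08], -1]
    - [[0.4, -5.6, 0.6], [0, 0, 0.16], -1]
    - [[1.0, -8.3, 1.0], [0, 0, 0.24], -1]
    - [[1.8, -11.0, 1.3], [0, 0, 0.32], -1]
    - [[2.8, -13.6, 1.6], [0, 0, 0.4], -1]
    - [[4.0, -16.2, 1.9], [0, 0, 0.48], -1]
    - [[5.3, -18.6, 2.2], [0, 0, 0.56], -1]
    - [[6.9, -20.9, 2.6], [0, 0, 0.64], -1]
    - [[8.7, -23.1, 2.9], [0, 0, 0.72], -1]
    - [[10.1, -24.6, 3.1], [0, 0, 0.78], -1]

```text
time_s: 5.48
tcp_pos: [0.6662, 0.0515, 0.0904]
tool_rot: [0.116, 0.993, 0.004, 0.003]
wrist_force: [5.0, 9.8, -0.6]
grip_width: 0.15
grasp_force: 30.0
```

```bash
python3 g.py c,0.78,.089; python3 g.py b,0,.135
```

```text
c,0.78,.089 [0.1, -10.0, 1.3] [0.008, 0.005, 0.005]
delta 0.503 r 36.4 z 0.0904 resist 9.62 rad 5.36 fz -0.60 grip 0.150 t 5.48
b,0,.135 [107.8, -85.8, -45.8] [0.01, 0.001, 0.801]
delta -1.233 r 145.8 z 0.0904 resist 8.64 rad 6.82 fz -0.60 grip 0.150 t 5.48
```

Call:
servo_tool:
  series:
    - [[0, 0, 0], [0, 0, 0], -1]
    - [[0, 0, 0], [0, 0, 0], -1]

```text
time_s: 5.65
tcp_pos: [0.6662, 0.0511, 0.0904]
tool_rot: [0.114, 0.993, 0.003, 0.003]
wrist_force: [4.0, 8.6, 0.1]
grip_width: 0.147
grasp_force: 30.0
```

```bash
python3 g.py c,0.78,.089; python3 g.py b,0,.135
```

```text
c,0.78,.089 [0.2, -9.6, 1.3] [0.008, 0.005, 0.009]
delta 0.514 r 36.4 z 0.0904 resist 8.46 rad 4.20 fz 0.13 grip 0.147 t 5.65
b,0,.135 [108.2, -85.0, -45.8] [0.009, 0.001, 0.804]
delta -1.230 r 145.7 z 0.0904 resist 7.64 rad 5.56 fz 0.13 grip 0.147 t 5.65
```

Call:
servo_tool:
  series:
    - [[0.1, -1.9, 0.2], [0, 0, 0.03], -1]
    - [[0.2, -3.8, 0.4], [0, 0, 0.06], -1]
    - [[0.5, -5.7, 0.6], [0, 0, 0.09], -1]
    - [[0.8, -7.6, 0.8], [0, 0, 0.12], -1]
    - [[1.1, -8.7, 1.0], [0, 0, 0.12], -1]

```text
time_s: 6.07
tcp_pos: [0.6649, 0.0428, 0.0895]
tool_rot: [0.174, 0.985, 0.004, 0.004]
wrist_force: [8.5, 8.1, -3.6]
grip_width: 0.148
grasp_force: 30.0
```

```bash
python3 g.py c,0.78,.089; python3 g.py b,0,.135
```

```text
c,0.78,.089 [0.7, -1.2, 0.5] [0.009, 0.008, -0.112]
delta 0.748 r 35.9 z 0.0895 resist 9.69 rad 6.65 fz -3.63 grip 0.148 t 6.07
b,0,.135 [98.6, -89.2, -47.0] [0.011, 0.004, 0.683]
delta -1.174 r 143.0 z 0.0895 resist 6.85 rad 9.55 fz -3.63 grip 0.148 t 6.07
```

Call:
servo_tool:
  series:
    - [[0, 0, 0], [0, 0, 0], -0.2]
    - [[0, 0, 0], [0, 0, 0], -0.2]
    - [[0, 0, -22], [0, 0, 0], -0.2]
    - [[5.9, -4.8, -47], [0, 0, 0.1], -0.2]
    - [[24.6, -20, -47], [0, 0, 0.22], -0.2]
    - [[49.3, -40, -47], [0, 0, 0.34], -0.2]
    - [[74, -60, -47], [0, 0, 0.46], -0.2]
    - [[91.7, -74.4, -47], [0, 0, 0.58], -0.2]
    - [[98.6, -80, -47], [0, 0, 0.683], -0.2]
    - [[98.6, -80, -47], [0, 0, 0.683], -0.2]

```text
time_s: 6.9
tcp_pos: [0.5382, -0.0049, 0.1346]
tool_rot: [0.497, 0.868, -0.0, -0.001]
wrist_force: [-0.3, -0.2, 0.9]
grip_width: 0.399
grasp_force: 0.0
```

Call:
servo_tool:
  series:
    - [[0, 0, 0], [0, 0, 0], -0.2]
    - [[0, 0, 0], [0, 0, 0], -0.2]

```text
time_s: 7.07
tcp_pos: [0.5417, -0.0032, 0.1345]
tool_rot: [0.493, 0.87, 0.001, 0.001]
wrist_force: [-0.1, 0.4, 0.6]
grip_width: 0.4
grasp_force: 0.0
```

```bash
python3 g.py b,0,.135 b,0,.092
```

```text
b,0,.135 [-3.3, -2.6, -0.5] [0.002, 0.001, 0.003]
b,0,.092 [0.0, 0.0, 43.0] [0.0, 0.0, 0.0]
delta -0.081 r 31.8 z 0.1345 resist 0.20 rad -0.38 fz 0.56 grip 0.400 t 7.07
```

Call:
servo_tool:
  series:
    - [[-3.3, -2.6, 18], [0, 0, 0], -0.2]
    - [[-3.3, -2.6, 43], [0, 0, 0], -0.2]
    - [[-3.3, -2.6, 43], [0, 0, 0], -0.2]
    - [[-3.3, -2.6, 43], [0, 0, 0], -1]
    - [[-3.3, -2.6, 43], [0, 0, 0], -1]
    - [[-3.3, -2.6, 43], [0, 0, 0], -1]
    - [[-3.3, -2.6, 43], [0, 0, 0], -1]

```text
time_s: 7.65
tcp_pos: [0.5432, -0.0064, 0.0925]
tool_rot: [0.494, 0.87, 0.002, 0.003]
wrist_force: [6.1, 1.1, -6.4]
grip_width: 0.147
grasp_force: 30.0
```

Call:
servo_tool:
  series:
    - [[0.1, -2.8, 0.3], [0, 0, 0.08], -1]
    - [[0.4, -5.6, 0.6], [0, 0, 0.16], -1]
    - [[1.0, -8.3, 1.0], [0, 0, 0.24], -1]
    - [[1.8, -11.0, 1.3], [0, 0, 0.32], -1]
    - [[2.8, -13.6, 1.6], [0, 0, 0.4], -1]
    - [[4.0, -16.2, 1.9], [0, 0, 0.48], -1]
    - [[5.3, -18.6, 2.2], [0, 0, 0.56], -1]
    - [[6.9, -20.9, 2.6], [0, 0, 0.64], -1]
    - [[8.7, -23.1, 2.9], [0, 0, 0.72], -1]
    - [[10.1, -24.6, 3.1], [0, 0, 0.78], -1]

```text
time_s: 8.48
tcp_pos: [0.5181, -0.0106, 0.0895]
tool_rot: [0.789, 0.615, 0.004, 0.003]
wrist_force: [11.0, 1.3, -9.4]
grip_width: 0.149
grasp_force: 30.0
```

```bash
python3 g.py b,0.78,.089; python3 g.py d,0,.135
```

```text
b,0.78,.089 [-1.4, -3.0, 0.5] [0.009, -0.003, -0.003]
delta 0.690 r 33.7 z 0.0895 resist 10.66 rad -2.98 fz -9.43 grip 0.149 t 8.48
d,0,.135 [205.2, 14.4, -44.9] [0.009, 0.002, -0.879]
delta -2.042 r 187.3 z 0.0895 resist 9.22 rad -6.12 fz -9.43 grip 0.149 t 8.48
```

Call:
servo_tool:
  series:
    - [[0, 0, 0], [0, 0, 0], -0.2]
    - [[0, 0, 0], [0, 0, 0], -0.2]
    - [[0, 0, -22], [0, 0, -0.06], -0.2]
    - [[10.3, 0.9, -45], [0, 0, -0.18], -0.2]
    - [[41.2, 3.4, -45], [0, 0, -0.3], -0.2]
    - [[80.3, 6.6, -45], [0, 0, -0.42], -0.2]
    - [[119.5, 9.9, -45], [0, 0, -0.54], -0.2]
    - [[158.6, 13, -45], [0, 0, -0.66], -0.2]
    - [[189.5, 15.6, -45], [0, 0, -0.78], -0.2]
    - [[206, 17, -45], [0, 0, -0.879], -0.2]

```text
time_s: 9.32
tcp_pos: [0.5804, 0.1894, 0.1336]
tool_rot: [0.446, 0.895, 0.001, -0.0]
wrist_force: [-0.1, 0.3, -0.7]
grip_width: 0.399
grasp_force: 0.0
```

Call:
servo_tool:
  series:
    - [[0, 0, 0], [0, 0, 0], -0.2]
    - [[0, 0, 0], [0, 0, 0], -0.2]
    - [[0, 0, 0], [0, 0, 0], -0.2]

```text
time_s: 9.57
tcp_pos: [0.5796, 0.1821, 0.1331]
tool_rot: [0.453, 0.892, -0.001, 0.0]
wrist_force: [-0.6, 0.4, -0.0]
grip_width: 0.399
grasp_force: 0.0
```

```bash
python3 g.py d,0,.135 d,0,.092
```

```text
d,0,.135 [1.0, 3.3, -1.9] [-0.001, 0.001, -0.001]
d,0,.092 [0.0, 0.0, 43.0] [0.0, 0.0, 0.0]
delta -0.096 r 34.2 z 0.1331 resist 0.21 rad 0.67 fz -0.03 grip 0.399 t 9.57
```

Call:
servo_tool:
  series:
    - [[0.5, 1.5, 18], [0, 0, 0], -0.2]
    - [[0.5, 1.5, 42], [0, 0, 0], -0.2]
    - [[0.5, 1.5, 42], [0, 0, 0], -0.2]
    - [[0.5, 1.5, 42], [0, 0, 0], -1]
    - [[0.5, 1.5, 42], [0, 0, 0], -1]
    - [[0.5, 1.5, 42], [0, 0, 0], -1]
    - [[0.5, 1.5, 42], [0, 0, 0], -1]

```text
time_s: 10.15
tcp_pos: [0.5843, 0.1872, 0.0929]
tool_rot: [0.451, 0.892, 0.003, 0.003]
wrist_force: [7.0, 4.5, -10.3]
grip_width: 0.144
grasp_force: 30.0
```

Call:
servo_tool:
  series:
    - [[-0.1, 3, 0.3], [0, 0, 0.085], -1]
    - [[-0.5, 5.9, 0.7], [0, 0, 0.17], -1]
    - [[-1.1, 8.8, 1.0], [0, 0, 0.255], -1]
    - [[-2.0, 11.7, 1.4], [0, 0, 0.34], -1]
    - [[-3.1, 14.4, 1.7], [0, 0, 0.425], -1]
    - [[-4.5, 17.1, 2.0], [0, 0, 0.51], -1]
    - [[-6.0, 19.6, 2.4], [0, 0, 0.595], -1]
    - [[-7.8, 22, 2.7], [0, 0, 0.68], -1]
    - [[-9.8, 24.2, 3.1], [0, 0, 0.765], -1]
    - [[-11.9, 26.3, 3.4], [0, 0, 0.85], -1]

```text
time_s: 10.98
tcp_pos: [0.6078, 0.1928, 0.0895]
tool_rot: [0.78, 0.626, -0.0, -0.002]
wrist_force: [-7.7, 2.8, 9.2]
grip_width: 0.144
grasp_force: 30.0
```

```bash
python3 g.py d,0.85,.089; python3 g.py a,.76,.135
```

```text
d,0.85,.089 [-1.5, 2.5, 0.5] [-0.003, -0.002, -0.001]
delta 0.781 r 36.6 z 0.0895 resist 8.05 rad 1.60 fz 9.21 grip 0.144 t 10.98
a,.76,.135 [-85.6, -130.6, -45.2] [-0.001, -0.004, -1.551]
delta -3.137 r 128.7 z 0.0895 resist 6.23 rad -5.34 fz 9.21 grip 0.144 t 10.98
```

Call:
servo_tool:
  series:
    - [[0, 0, 0], [0, 0, 0], -0.2]
    - [[0, 0, 0], [0, 0, 0], -0.2]
    - [[0, 0, -22], [0, 0, -0.1], -0.2]
    - [[-4.2, -6.7, -45], [0, 0, -0.22], -0.2]
    - [[-16.8, -26.6, -45], [0, 0, -0.34], -0.2]
    - [[-33.6, -53, -45], [0, 0, -0.46], -0.2]
    - [[-50, -80, -45], [0, 0, -0.58], -0.2]
    - [[-67, -106, -45], [0, 0, -0.7], -0.2]
    - [[-80, -126, -45], [0, 0, -0.82], -0.2]
    - [[-84, -133, -45], [0, 0, -0.94], -0.2]

```text
time_s: 11.82
tcp_pos: [0.4579, 0.1356, 0.133]
tool_rot: [0.408, 0.913, -0.001, -0.001]
wrist_force: [0.4, 0.0, 0.2]
grip_width: 0.397
grasp_force: 0.0
```

Call:
servo_tool:
  series:
    - [[0, 0, 0], [0, 0, -0.12], -0.2]
    - [[0, 0, 0], [0, 0, -0.24], -0.2]
    - [[0, 0, 0], [0, 0, -0.36], -0.2]
    - [[0, 0, 0], [0, 0, -0.48], -0.2]
    - [[0, 0, 0], [0, 0, -0.596], -0.2]
    - [[0, 0, 0], [0, 0, -0.596], -0.2]
    - [[0, 0, 0], [0, 0, -0.596], -0.2]

```text
time_s: 12.4
tcp_pos: [0.4616, 0.1372, 0.1331]
tool_rot: [0.126, 0.992, 0.0, 0.001]
wrist_force: [-0.8, 1.0, -0.0]
grip_width: 0.403
grasp_force: 0.0
```

```bash
sed -i "s|d = |d = |; s|fz {f\[2\]:.2f}|fz {f[2]:.2f} CORR {f[:2]@et+.114*f[2]:.2f}|" g.py; python3 g.py a,.775,.135 ; python3 -c "
from h import *;print(manip.state()['joint_pos'])"
```

```text
a,.775,.135 [-0.1, 0.8, -1.9] [0.001, 0.001, -0.0]
delta 0.751 r 35.1 z 0.1331 resist -0.82 rad 1.01 fz -0.04 CORR -0.82 grip 0.403 t 12.40
[-0.557356    0.41726085  0.21393428  2.06954705 -0.13967463  0.66660616
  1.06593392]
```

Call:
servo_tool:
  series:
    - [[0, 0.6, 18], [0, 0, 0], -0.2]
    - [[0, 0.6, 44], [0, 0, 0], -0.2]
    - [[0, 0.6, 44], [0, 0, 0], -0.2]
    - [[0, 0.6, 44], [0, 0, 0], -1]
    - [[0, 0.6, 44], [0, 0, 0], -1]
    - [[0, 0.6, 44], [0, 0, 0], -1]
    - [[0, 0.6, 44], [0, 0, 0], -1]

```text
time_s: 12.98
tcp_pos: [0.462, 0.1381, 0.0896]
tool_rot: [0.125, 0.992, 0.0, 0.001]
wrist_force: [0.9, -0.3, 3.0]
grip_width: 0.144
grasp_force: 30.0
```

```bash
python3 g.py a,.775,.089
```

```text
a,.775,.089 [0.0, -0.1, 0.6] [0.001, 0.002, 0.003]
delta 0.779 r 35.0 z 0.0896 resist 0.04 rad -0.93 fz 2.97 CORR 0.37 grip 0.144 t 12.98
```

Call:
servo_tool:
  series:
    - [[0, 1.7, 0.2], [0, 0, 0.05], -1]
    - [[-0.2, 3.5, 0.4], [0, 0, 0.1], -1]
    - [[-0.4, 5.2, 0.6], [0, 0, 0.15], -1]
    - [[-0.7, 7.0, 0.8], [0, 0, 0.2], -1]
    - [[-1.1, 8.7, 1.0], [0, 0, 0.25], -1]
    - [[-1.6, 10.3, 1.2], [0, 0, 0.3], -1]
    - [[-2.1, 12.0, 1.4], [0, 0, 0.35], -1]
    - [[-2.8, 13.6, 1.6], [0, 0, 0.4], -1]

```text
time_s: 13.65
tcp_pos: [0.4663, 0.1488, 0.088]
tool_rot: [0.321, 0.947, -0.001, -0.001]
wrist_force: [-6.8, -6.5, 14.2]
grip_width: 0.148
grasp_force: 30.0
```

```bash
python3 g.py a,1.175,.087
```

```text
a,1.175,.087 [-0.3, 2.4, 1.0] [-0.003, -0.001, -0.001]
delta 1.107 r 35.4 z 0.0880 resist 9.13 rad 2.07 fz 14.19 CORR 10.75 grip 0.148 t 13.65
```

Call:
servo_tool:
  series:
    - [[0, 1.4, -0.3], [0, 0, 0.04], -1]
    - [[-0.1, 2.8, -0.6], [0, 0, 0.08], -1]
    - [[-0.3, 4.2, -0.6], [0, 0, 0.12], -1]

```text
time_s: 13.9
tcp_pos: [0.4681, 0.1514, 0.0879]
tool_rot: [0.377, 0.926, -0.002, -0.002]
wrist_force: [-6.0, -6.6, 8.2]
grip_width: 0.149
grasp_force: 30.0
```

```bash
python3 g.py a,1.295,.087
```

```text
a,1.295,.087 [-0.4, 3.5, 0.9] [-0.005, -0.001, -0.0]
delta 1.195 r 35.5 z 0.0879 resist 8.95 rad 0.59 fz 8.24 CORR 9.89 grip 0.149 t 13.90
```

Call:
servo_tool:
  series:
    - [[0, 1.7, 0.1], [0, 0, 0.05], -1]
    - [[-0.2, 3.5, 0.2], [0, 0, 0.1], -1]
    - [[-0.4, 5.2, 0.4], [0, 0, 0.15], -1]
    - [[-0.7, 7.0, 0.6], [0, 0, 0.2], -1]
    - [[-1.1, 8.7, 0.8], [0, 0, 0.25], -1]

```text
time_s: 14.32
tcp_pos: [0.4737, 0.1575, 0.0869]
tool_rot: [0.49, 0.872, -0.002, -0.003]
wrist_force: [-10.4, -4.8, 12.4]
grip_width: 0.151
grasp_force: 30.0
```

```bash
python3 g.py a,1.545,.086; python3 g.py c,.75,.133
```

```text
a,1.545,.086 [-0.6, 4.2, 0.9] [-0.007, -0.002, -0.0]
delta 1.428 r 35.9 z 0.0869 resist 11.14 rad 2.60 fz 12.41 CORR 12.55 grip 0.151 t 14.32
c,.75,.133 [-196.8, 102.6, -47.1] [-0.006, -0.005, -0.815]
delta -1.997 r 189.4 z 0.0869 resist 9.85 rad 5.81 fz 12.41 CORR 11.26 grip 0.151 t 14.32
```

Call:
servo_tool:
  series:
    - [[0, 0, 0], [0, 0, 0], -0.2]
    - [[0, 0, 0], [0, 0, 0], -0.2]
    - [[0, 0, -22], [0, 0, -0.1], -0.2]
    - [[-9.8, 4.9, -48], [0, 0, -0.2], -0.2]
    - [[-39, 19.7, -48], [0, 0, -0.3], -0.2]
    - [[-74.5, 37.4, -48], [0, 0, -0.4], -0.2]
    - [[-110, 55, -48], [0, 0, -0.5], -0.2]
    - [[-145, 73, -48], [0, 0, -0.61], -0.2]
    - [[-176, 88.7, -48], [0, 0, -0.72], -0.2]
    - [[-196, 98.5, -48], [0, 0, -0.815], -0.2]

```text
time_s: 15.15
tcp_pos: [0.6669, 0.0408, 0.1356]
tool_rot: [0.101, 0.995, -0.0, 0.002]
wrist_force: [-0.4, -0.3, -0.9]
grip_width: 0.403
grasp_force: 0.0
```

Call:
servo_tool:
  series:
    - [[0, 0, 0], [0, 0, 0], -0.2]
    - [[0, 0, 0], [0, 0, 0], -0.2]
    - [[0, 0, 0], [0, 0, 0], -0.2]

```text
time_s: 15.4
tcp_pos: [0.6629, 0.045, 0.1347]
tool_rot: [0.103, 0.995, 0.0, -0.0]
wrist_force: [-0.1, 0.2, -0.4]
grip_width: 0.399
grasp_force: 0.0
```

```bash
python3 g.py c,.75,.133
```

```text
c,.75,.133 [-1.6, -1.8, 1.7] [0.001, -0.001, 0.003]
delta 0.695 r 33.5 z 0.1347 resist 0.22 rad -0.08 fz -0.38 CORR 0.17 grip 0.399 t 15.40
```

Call:
servo_tool:
  series:
    - [[-1, 0, 18], [0, 0, 0], -0.2]
    - [[-1, 0, 46], [0, 0, 0], -0.2]
    - [[-1, 0, 46], [0, 0, 0], -0.2]
    - [[-1, 0, 46], [0, 0, 0], -1]
    - [[-1, 0, 46], [0, 0, 0], -1]
    - [[-1, 0, 46], [0, 0, 0], -1]
    - [[-1, 0, 46], [0, 0, 0], -1]

```text
time_s: 15.98
tcp_pos: [0.6652, 0.043, 0.0904]
tool_rot: [0.102, 0.995, -0.0, 0.001]
wrist_force: [-0.2, 0.6, 2.9]
grip_width: 0.147
grasp_force: 30.0
```

```bash
python3 g.py c,.75,.089
```

```text
c,.75,.089 [1.1, -0.3, 1.4] [-0.0, 0.002, 0.003]
delta 0.741 r 36.1 z 0.0904 resist 0.53 rad -0.29 fz 2.95 CORR 0.87 grip 0.147 t 15.98
```

Call:
servo_tool:
  series:
    - [[0, -1.7, 0.2], [0, 0, 0.05], -1]
    - [[0.2, -3.5, 0.4], [0, 0, 0.1], -1]
    - [[0.4, -5.2, 0.5], [0, 0, 0.15], -1]
    - [[0.7, -7.0, 0.7], [0, 0, 0.2], -1]
    - [[1.1, -8.7, 0.9], [0, 0, 0.25], -1]
    - [[1.6, -10.3, 1.0], [0, 0, 0.3], -1]
    - [[2.1, -12.0, 1.2], [0, 0, 0.35], -1]
    - [[2.8, -13.6, 1.4], [0, 0, 0.4], -1]
    - [[3.5, -15.2, 1.6], [0, 0, 0.45], -1]
    - [[4.3, -16.8, 1.8], [0, 0, 0.5], -1]

```text
time_s: 16.82
tcp_pos: [0.6609, 0.0334, 0.0893]
tool_rot: [0.345, 0.939, 0.004, 0.003]
wrist_force: [7.2, 8.2, -0.4]
grip_width: 0.147
grasp_force: 30.0
```

```bash
python3 g.py c,1.25,.087
```

```text
c,1.25,.087 [-0.4, -7.5, 2.2] [0.01, 0.003, 0.004]
delta 1.036 r 35.3 z 0.0893 resist 10.65 rad 2.49 fz -0.38 CORR 10.61 grip 0.147 t 16.82
```

Call:
servo_tool:
  series:
    - [[0, -1.7, 0.2], [0, 0, 0.05], -1]
    - [[0.2, -3.5, 0.4], [0, 0, 0.1], -1]
    - [[0.4, -5.2, 0.6], [0, 0, 0.15], -1]
    - [[0.7, -7.0, 0.8], [0, 0, 0.2], -1]

```text
time_s: 17.15
tcp_pos: [0.6566, 0.0279, 0.0886]
tool_rot: [0.437, 0.899, 0.005, 0.004]
wrist_force: [9.2, 7.3, -1.6]
grip_width: 0.147
grasp_force: 30.0
```

```bash
python3 g.py c,1.45,.086
```

```text
c,1.45,.086 [-0.9, -7.5, 2.5] [0.011, 0.002, 0.004]
delta 1.234 r 34.8 z 0.0886 resist 11.51 rad 2.47 fz -1.57 CORR 11.33 grip 0.147 t 17.15
```

Call:
servo_tool:
  series:
    - [[0, -1.6, 0.2], [0, 0, 0.045], -1]
    - [[0.1, -3.2, 0.4], [0, 0, 0.09], -1]
    - [[0.3, -4.8, 0.6], [0, 0, 0.135], -1]

```text
time_s: 17.4
tcp_pos: [0.6536, 0.0251, 0.0882]
tool_rot: [0.496, 0.868, 0.005, 0.004]
wrist_force: [11.3, 6.4, -2.6]
grip_width: 0.15
grasp_force: 30.0
```

```bash
python3 g.py c,1.585,.086;python3 g.py b,.69,.133
```

```text
c,1.585,.086 [-1.4, -8.0, 2.1] [0.013, 0.002, 0.004]
delta 1.352 r 34.5 z 0.0882 resist 12.65 rad 3.15 fz -2.63 CORR 12.35 grip 0.150 t 17.40
b,.69,.133 [36.8, -135.1, -46.6] [0.013, -0.002, 0.685]
delta -1.052 r 130.3 z 0.0882 resist 6.22 rad 11.45 fz -2.63 CORR 5.92 grip 0.150 t 17.40
```

Call:
servo_tool:
  series:
    - [[0, 0, 0], [0, 0, 0], -0.2]
    - [[0, 0, 0], [0, 0, 0], -0.2]
    - [[0, 0, -22], [0, 0, 0.05], -0.2]
    - [[2, -8, -48], [0, 0, 0.15], -0.2]
    - [[9, -30, -48], [0, 0, 0.26], -0.2]
    - [[19, -63, -48], [0, 0, 0.37], -0.2]
    - [[29, -96, -48], [0, 0, 0.48], -0.2]
    - [[35, -118, -48], [0, 0, 0.59], -0.2]
    - [[38, -127, -48], [0, 0, 0.685], -0.2]
    - [[38, -127, -48], [0, 0, 0.685], -0.2]

```text
time_s: 18.23
tcp_pos: [0.5165, -0.0116, 0.1338]
tool_rot: [0.761, 0.649, -0.0, -0.001]
wrist_force: [0.1, -0.3, -0.0]
grip_width: 0.403
grasp_force: 0.0
```

Call:
servo_tool:
  series:
    - [[0, 0, 0], [0, 0, 0], -0.2]
    - [[0, 0, 0], [0, 0, 0], -0.2]
    - [[0, 0, 0], [0, 0, 0], -0.2]

```text
time_s: 18.48
tcp_pos: [0.5203, -0.0107, 0.1337]
tool_rot: [0.759, 0.652, 0.0, 0.0]
wrist_force: [1.3, 0.4, -0.3]
grip_width: 0.401
grasp_force: 0.0
```

```bash
python3 g.py b,.69,.133
```

```text
b,.69,.133 [-1.5, -2.2, 0.7] [0.001, -0.0, 0.002]
delta 0.624 r 33.5 z 0.1337 resist 1.26 rad -0.52 fz -0.30 CORR 1.23 grip 0.401 t 18.48
```

Call:
servo_tool:
  series:
    - [[-1.2, -1.5, 18], [0, 0, 0], -0.2]
    - [[-1.2, -1.5, 44.5], [0, 0, 0], -0.2]
    - [[-1.2, -1.5, 44.5], [0, 0, 0], -0.2]
    - [[-1.2, -1.5, 44.5], [0, 0, 0], -1]
    - [[-1.2, -1.5, 44.5], [0, 0, 0], -1]
    - [[-1.2, -1.5, 44.5], [0, 0, 0], -1]
    - [[-1.2, -1.5, 44.5], [0, 0, 0], -1]

```text
time_s: 19.07
tcp_pos: [0.5179, -0.0119, 0.09]
tool_rot: [0.759, 0.651, 0.001, 0.0]
wrist_force: [0.1, -0.1, 4.2]
grip_width: 0.149
grasp_force: 30.0
```

```bash
python3 g.py b,.69,.089
```

```text
b,.69,.089 [0.1, 0.0, 1.0] [0.001, -0.001, -0.001]
delta 0.691 r 35.1 z 0.0900 resist 0.15 rad 0.05 fz 4.25 CORR 0.64 grip 0.149 t 19.07
```

Call:
servo_tool:
  series:
    - [[0, -1.7, 0.2], [0, 0, 0.05], -1]
    - [[0.2, -3.5, 0.4], [0, 0, 0.1], -1]
    - [[0.4, -5.2, 0.6], [0, 0, 0.15], -1]
    - [[0.7, -7.0, 0.8], [0, 0, 0.2], -1]
    - [[1.1, -8.7, 1.0], [0, 0, 0.25], -1]
    - [[1.6, -10.3, 1.2], [0, 0, 0.3], -1]
    - [[2.1, -12.0, 1.4], [0, 0, 0.35], -1]
    - [[2.8, -13.6, 1.6], [0, 0, 0.4], -1]
    - [[3.5, -15.2, 1.8], [0, 0, 0.45], -1]
    - [[4.3, -16.8, 2.0], [0, 0, 0.5], -1]

```text
time_s: 19.9
tcp_pos: [0.5057, -0.0068, 0.0888]
tool_rot: [0.897, 0.441, 0.003, 0.003]
wrist_force: [7.2, -4.8, -3.1]
grip_width: 0.15
grasp_force: 30.0
```

```bash
python3 g.py b,1.19,.087
```

```text
b,1.19,.087 [-0.9, -4.0, 1.7] [0.009, -0.003, -0.004]
delta 1.074 r 34.3 z 0.0888 resist 8.69 rad 0.42 fz -3.09 CORR 8.34 grip 0.150 t 19.90
```

Call:
servo_tool:
  series:
    - [[0, -1.7, 0.2], [0, 0, 0.05], -1]
    - [[0.2, -3.5, 0.4], [0, 0, 0.1], -1]
    - [[0.4, -5.2, 0.6], [0, 0, 0.15], -1]
    - [[0.7, -7.0, 0.8], [0, 0, 0.2], -1]

```text
time_s: 20.23
tcp_pos: [0.5005, -0.0027, 0.0881]
tool_rot: [0.937, 0.349, 0.004, 0.003]
wrist_force: [6.7, -7.2, -2.5]
grip_width: 0.148
grasp_force: 30.0
```

```bash
python3 g.py b,1.39,.086
```

```text
b,1.39,.086 [-1.2, -4.2, 2.0] [0.009, -0.004, -0.005]
delta 1.266 r 34.1 z 0.0881 resist 9.79 rad 0.91 fz -2.48 CORR 9.51 grip 0.148 t 20.23
```

Call:
servo_tool:
  series:
    - [[0, -1.7, 0.2], [0, 0, 0.05], -1]
    - [[0.2, -3.5, 0.4], [0, 0, 0.1], -1]
    - [[0.4, -5.2, 0.6], [0, 0, 0.15], -1]

```text
time_s: 20.48
tcp_pos: [0.4976, 0.0005, 0.0876]
tool_rot: [0.961, 0.277, 0.004, 0.004]
wrist_force: [6.7, -9.4, -1.2]
grip_width: 0.149
grasp_force: 30.0
```

```bash
python3 g.py b,1.54,.086;python3 g.py d,.78,.133
```

```text
b,1.54,.086 [-1.5, -4.9, 1.6] [0.01, -0.006, -0.006]
delta 1.395 r 33.9 z 0.0876 resist 11.50 rad 1.05 fz -1.17 CORR 11.36 grip 0.149 t 20.48
d,.78,.133 [194.9, -102.3, -45.3] [0.011, -0.001, -0.861]
delta -1.918 r 188.0 z 0.0876 resist 10.81 rad 4.05 fz -1.17 CORR 10.68 grip 0.149 t 20.48
```

Call:
servo_tool:
  series:
    - [[0, 0, 0], [0, 0, 0], -0.2]
    - [[0, 0, 0], [0, 0, 0], -0.2]
    - [[0, 0, -22], [0, 0, -0.1], -0.2]
    - [[9.8, -4.9, -47], [0, 0, -0.2], -0.2]
    - [[39, -19.5, -47], [0, 0, -0.31], -0.2]
    - [[74.6, -37, -47], [0, 0, -0.42], -0.2]
    - [[110, -54.5, -47], [0, 0, -0.53], -0.2]
    - [[145, -72, -47], [0, 0, -0.64], -0.2]
    - [[177, -87.7, -47], [0, 0, -0.75], -0.2]
    - [[196.4, -97.4, -47], [0, 0, -0.861], -0.2]

```text
time_s: 21.32
tcp_pos: [0.6074, 0.1969, 0.1328]
tool_rot: [0.752, 0.659, 0.001, -0.001]
wrist_force: [-0.5, 0.4, 0.5]
grip_width: 0.401
grasp_force: 0.0
```

Call:
servo_tool:
  series:
    - [[0, 0, 0], [0, 0, 0], -0.2]
    - [[0, 0, 0], [0, 0, 0], -0.2]
    - [[0, 0, 0], [0, 0, 0], -0.2]

```text
time_s: 21.57
tcp_pos: [0.6059, 0.1902, 0.1326]
tool_rot: [0.757, 0.654, -0.001, -0.0]
wrist_force: [-0.0, -2.2, -0.1]
grip_width: 0.4
grasp_force: 0.0
```

```bash
python3 g.py d,.78,.133
```

```text
d,.78,.133 [1.3, 1.4, -0.4] [-0.001, 0.001, 0.002]
delta 0.739 r 33.8 z 0.1326 resist -0.20 rad -2.18 fz -0.13 CORR -0.21 grip 0.400 t 21.57
```

Call:
servo_tool:
  series:
    - [[0, 0.7, 18], [0, 0, 0], -0.2]
    - [[0, 0.7, 43.5], [0, 0, 0], -0.2]
    - [[0, 0.7, 43.5], [0, 0, 0], -0.2]
    - [[0, 0.7, 43.5], [0, 0, 0], -1]
    - [[0, 0.7, 43.5], [0, 0, 0], -1]
    - [[0, 0.7, 43.5], [0, 0, 0], -1]
    - [[0, 0.7, 43.5], [0, 0, 0], -1]

```text
time_s: 22.15
tcp_pos: [0.6079, 0.1912, 0.0904]
tool_rot: [0.756, 0.655, 0.001, 0.0]
wrist_force: [-0.8, -0.6, 3.5]
grip_width: 0.145
grasp_force: 30.0
```

```bash
python3 g.py d,.78,.089
```

```text
d,.78,.089 [-0.0, -0.4, 1.4] [0.001, -0.001, 0.004]
delta 0.790 r 35.0 z 0.0904 resist 0.69 rad -0.76 fz 3.48 CORR 1.09 grip 0.145 t 22.15
```

Call:
servo_tool:
  series:
    - [[0, 1.7, 0.1], [0, 0, 0.05], -1]
    - [[-0.2, 3.5, 0.2], [0, 0, 0.1], -1]
    - [[-0.4, 5.2, 0.4], [0, 0, 0.15], -1]
    - [[-0.7, 7.0, 0.6], [0, 0, 0.2], -1]
    - [[-1.1, 8.7, 0.8], [0, 0, 0.25], -1]
    - [[-1.6, 10.3, 1.0], [0, 0, 0.3], -1]
    - [[-2.1, 12.0, 1.1], [0, 0, 0.35], -1]
    - [[-2.8, 13.6, 1.2], [0, 0, 0.4], -1]
    - [[-3.5, 15.2, 1.3], [0, 0, 0.45], -1]

```text
time_s: 22.9
tcp_pos: [0.6202, 0.1872, 0.0888]
tool_rot: [0.883, 0.469, -0.001, -0.002]
wrist_force: [-8.3, 1.4, 7.3]
grip_width: 0.147
grasp_force: 30.0
```

```bash
python3 g.py d,1.23,.087
```

```text
d,1.23,.087 [-0.3, 2.4, 1.8] [-0.004, -0.0, 0.003]
delta 1.161 r 35.4 z 0.0888 resist 7.87 rad -2.97 fz 7.29 CORR 8.70 grip 0.147 t 22.90
```

Call:
servo_tool:
  series:
    - [[0, 1.7, 0.1], [0, 0, 0.05], -1]
    - [[-0.2, 3.5, 0.3], [0, 0, 0.1], -1]
    - [[-0.4, 5.2, 0.5], [0, 0, 0.15], -1]
    - [[-0.7, 7.0, 0.7], [0, 0, 0.2], -1]

```text
time_s: 23.23
tcp_pos: [0.6254, 0.1835, 0.088]
tool_rot: [0.925, 0.379, -0.001, -0.002]
wrist_force: [-8.7, 3.5, 8.6]
grip_width: 0.149
grasp_force: 30.0
```

```bash
python3 g.py d,1.43,.086
```

```text
d,1.43,.086 [-0.3, 3.1, 2.0] [-0.005, 0.0, 0.003]
delta 1.342 r 35.4 z 0.0880 resist 8.85 rad -2.99 fz 8.56 CORR 9.82 grip 0.149 t 23.23
```

Call:
servo_tool:
  series:
    - [[0, 1.7, 0.1], [0, 0, 0.05], -1]
    - [[-0.2, 3.5, 0.3], [0, 0, 0.1], -1]
    - [[-0.4, 5.2, 0.5], [0, 0, 0.15], -1]

```text
time_s: 23.48
tcp_pos: [0.6285, 0.1806, 0.0875]
tool_rot: [0.951, 0.309, -0.001, -0.003]
wrist_force: [-9.7, 5.6, 10.6]
grip_width: 0.145
grasp_force: 30.0
```

```bash
python3 g.py d,1.58,.086
```

```text
d,1.58,.086 [-0.3, 4.2, 1.5] [-0.007, 0.001, 0.004]
delta 1.461 r 35.5 z 0.0875 resist 10.68 rad -3.30 fz 10.64 CORR 11.90 grip 0.145 t 23.48
```

Call:
servo_tool:
  series:
    - [[0, 1.8, 0.1], [0, 0, 0.05], -1]
    - [[-0.2, 3.5, 0.3], [0, 0, 0.1], -1]
    - [[-0.4, 5.4, 0.5], [0, 0, 0.15], -1]

```text
time_s: 23.73
tcp_pos: [0.6312, 0.1774, 0.0871]
tool_rot: [0.972, 0.237, -0.002, -0.004]
wrist_force: [-10.2, 8.4, 11.2]
grip_width: 0.146
grasp_force: 30.0
```

```bash
python3 g.py d,1.73,.085; python3 g.py a,1.428,.132
```

```text
d,1.73,.085 [-0.1, 5.3, 2.1] [-0.009, 0.001, 0.005]
delta 1.580 r 35.5 z 0.0871 resist 12.76 rad -3.40 fz 11.21 CORR 14.03 grip 0.146 t 23.73
a,1.428,.132 [-148.9, -54.4, -44.2] [-0.007, -0.007, -1.757]
delta -2.962 r 143.7 z 0.0871 resist 11.31 rad -6.81 fz 11.21 CORR 12.59 grip 0.146 t 23.73
```

```bash
python3 g.py b,1.395,.132
```

```text
b,1.395,.132 [-201.1, 95.3, -45.4] [-0.009, 0.0, -0.234]
delta -1.995 r 188.6 z 0.0871 resist 13.16 rad 1.03 fz 11.21 CORR 14.44 grip 0.146 t 23.73
```

Call:
servo_tool:
  series:
    - [[0, 0, 0], [0, 0, 0], -0.2]
    - [[0, 0, 0], [0, 0, 0], -0.2]
    - [[0, 0, -22], [0, 0, 0], -0.2]
    - [[-10, 4.5, -47], [0, 0, -0.03], -0.2]
    - [[-40, 18, -47], [0, 0, -0.06], -0.2]
    - [[-76, 34, -47], [0, 0, -0.1], -0.2]
    - [[-112.6, 50, -47], [0, 0, -0.14], -0.2]
    - [[-148.7, 66.6, -47], [0, 0, -0.18], -0.2]
    - [[-181, 81, -47], [0, 0, -0.21], -0.2]
    - [[-201, 90, -47], [0, 0, -0.234], -0.2]

```text
time_s: 24.57
tcp_pos: [0.4938, -0.0033, 0.1336]
tool_rot: [0.938, 0.347, -0.0, 0.0]
wrist_force: [0.9, -0.4, -0.2]
grip_width: 0.401
grasp_force: 0.0
```

Call:
servo_tool:
  series:
    - [[0, 0, 0], [0, 0, 0], -0.2]
    - [[0, 0, 0], [0, 0, 0], -0.2]
    - [[0, 0, 0], [0, 0, 0], -0.2]
    - [[0, 0, 0], [0, 0, 0], -0.2]

```text
time_s: 24.9
tcp_pos: [0.4975, 0.0014, 0.1332]
tool_rot: [0.937, 0.349, 0.001, 0.0]
wrist_force: [0.2, 1.2, 0.5]
grip_width: 0.398
grasp_force: 0.0
```

```bash
python3 g.py b,1.395,.132
```

```text
b,1.395,.132 [-1.6, 0.7, 1.2] [0.001, -0.001, 0.001]
delta 1.415 r 33.4 z 0.1332 resist -0.80 rad -0.96 fz 0.53 CORR -0.74 grip 0.398 t 24.90
```

Call:
servo_tool:
  series:
    - [[-1, 0, 18], [0, 0, 0], -0.2]
    - [[-1, 0, 46], [0, 0, 0], -0.2]
    - [[-1, 0, 46], [0, 0, 0], -0.2]
    - [[-1, 0, 46], [0, 0, 0], -1]
    - [[-1, 0, 46], [0, 0, 0], -1]
    - [[-1, 0, 46], [0, 0, 0], -1]
    - [[-1, 0, 46], [0, 0, 0], -1]

```text
time_s: 25.48
tcp_pos: [0.4968, -0.0005, 0.0882]
tool_rot: [0.937, 0.349, 0.001, 0.001]
wrist_force: [0.5, 0.1, 0.3]
grip_width: 0.152
grasp_force: 30.0
```

```bash
python3 g.py b,1.395,.087
```

```text
b,1.395,.087 [0.2, -0.3, 1.2] [0.002, -0.002, -0.001]
delta 1.387 r 35.2 z 0.0882 resist 0.22 rad -0.45 fz 0.30 CORR 0.26 grip 0.152 t 25.48
```

Call:
servo_tool:
  series:
    - [[0, -1.7, 0.2], [0, 0, 0.05], -1]
    - [[0.2, -3.5, 0.4], [0, 0, 0.1], -1]
    - [[0.4, -5.2, 0.6], [0, 0, 0.15], -1]
    - [[0.7, -7.0, 0.8], [0, 0, 0.2], -1]
    - [[1.1, -8.7, 1.0], [0, 0, 0.25], -1]

```text
time_s: 25.9
tcp_pos: [0.4947, 0.0025, 0.088]
tool_rot: [0.974, 0.226, 0.004, 0.004]
wrist_force: [6.9, -13.2, -1.8]
grip_width: 0.147
grasp_force: 30.0
```

```bash
python3 g.py b,1.645,.086
```

```text
b,1.645,.086 [-0.5, -5.3, 1.9] [0.01, -0.005, -0.007]
delta 1.492 r 34.9 z 0.0880 resist 14.75 rad 1.96 fz -1.81 CORR 14.54 grip 0.147 t 25.90
```

```bash
python3 g.py a,1.428,.132
```

```text
a,1.428,.132 [49.8, -147.0, -45.3] [0.012, 0.005, -1.779]
delta -1.040 r 126.7 z 0.0880 resist 7.03 rad 13.11 fz -1.81 CORR 6.83 grip 0.147 t 25.90
```

Call:
servo_tool:
  series:
    - [[0, 0, 0], [0, 0, 0], -0.2]
    - [[0, 0, 0], [0, 0, 0], -0.2]
    - [[0, 0, -22], [0, 0, -0.1], -0.2]
    - [[2.5, -7, -47], [0, 0, -0.22], -0.2]
    - [[10, -28, -47], [0, 0, -0.34], -0.2]
    - [[21, -59.5, -47], [0, 0, -0.46], -0.2]
    - [[32, -90.7, -47], [0, 0, -0.58], -0.2]
    - [[43, -120, -47], [0, 0, -0.7], -0.2]
    - [[49, -137, -47], [0, 0, -0.82], -0.2]
    - [[50.3, -141.7, -47], [0, 0, -0.94], -0.2]

```text
time_s: 26.73
tcp_pos: [0.4717, 0.1611, 0.1333]
tool_rot: [0.76, 0.65, 0.001, -0.001]
wrist_force: [-1.0, -0.4, 0.3]
grip_width: 0.4
grasp_force: 0.0
```

Call:
servo_tool:
  series:
    - [[0, 0, 0], [0, 0, -0.12], -0.2]
    - [[0, 0, 0], [0, 0, -0.24], -0.2]
    - [[0, 0, 0], [0, 0, -0.36], -0.2]
    - [[0, 0, 0], [0, 0, -0.48], -0.2]
    - [[0, 0, 0], [0, 0, -0.6], -0.2]
    - [[0, 0, 0], [0, 0, -0.72], -0.2]
    - [[0, 0, 0], [0, 0, -0.839], -0.2]
    - [[0, 0, 0], [0, 0, -0.839], -0.2]
    - [[0, 0, 0], [0, 0, -0.839], -0.2]

```text
time_s: 27.48
tcp_pos: [0.4725, 0.1564, 0.1335]
tool_rot: [0.437, 0.9, 0.0, -0.0]
wrist_force: [0.8, 0.2, -0.5]
grip_width: 0.403
grasp_force: 0.0
```

```bash
python3 g.py a,1.428,.132
```

```text
a,1.428,.132 [-0.8, 1.6, 1.5] [0.0, -0.001, 0.002]
delta 1.384 r 35.8 z 0.1335 resist -0.77 rad -0.38 fz -0.49 CORR -0.82 grip 0.403 t 27.48
```

Call:
servo_tool:
  series:
    - [[-0.5, 1.3, 18], [0, 0, 0], -0.2]
    - [[-0.5, 1.3, 46], [0, 0, 0], -0.2]
    - [[-0.5, 1.3, 46], [0, 0, 0], -0.2]
    - [[-0.5, 1.3, 46], [0, 0, 0], -1]
    - [[-0.5, 1.3, 46], [0, 0, 0], -1]
    - [[-0.5, 1.3, 46], [0, 0, 0], -1]
    - [[-0.5, 1.3, 46], [0, 0, 0], -1]

```text
time_s: 28.07
tcp_pos: [0.4742, 0.1566, 0.0881]
tool_rot: [0.436, 0.9, 0.0, 0.0]
wrist_force: [-1.3, 0.6, 6.0]
grip_width: 0.147
grasp_force: 30.0
```

```bash
python3 g.py a,1.428,.087
```

```text
a,1.428,.087 [0.1, 0.2, 1.1] [0.001, 0.0, 0.005]
delta 1.423 r 34.9 z 0.0881 resist 0.65 rad 1.23 fz 5.97 CORR 1.33 grip 0.147 t 28.07
```

Call:
servo_tool:
  series:
    - [[0, 1.7, 0.1], [0, 0, 0.05], -1]
    - [[-0.2, 3.5, 0.2], [0, 0, 0.1], -1]
    - [[-0.4, 5.2, 0.3], [0, 0, 0.15], -1]
    - [[-0.7, 7.0, 0.4], [0, 0, 0.2], -1]

```text
time_s: 28.4
tcp_pos: [0.4771, 0.1589, 0.0875]
tool_rot: [0.525, 0.851, -0.002, -0.002]
wrist_force: [-10.9, -4.6, 16.7]
grip_width: 0.144
grasp_force: 30.0
```

```bash
python3 g.py a,1.628,.086
```

```text
a,1.628,.086 [0.1, 3.4, 1.5] [-0.006, -0.002, 0.002]
delta 1.530 r 35.1 z 0.0875 resist 11.67 rad 1.93 fz 16.68 CORR 13.58 grip 0.144 t 28.40
```

```bash
python3 g.py c,1.352,.132
```

```text
c,1.352,.132 [-199.2, 97.4, -45.4] [-0.005, -0.003, -0.295]
delta -1.980 r 187.5 z 0.0875 resist 10.07 rad 6.21 fz 16.68 CORR 11.97 grip 0.144 t 28.40
```

Call:
servo_tool:
  series:
    - [[0, 0, 0], [0, 0, 0], -0.2]
    - [[0, 0, 0], [0, 0, 0], -0.2]
    - [[0, 0, -22], [0, 0, 0], -0.2]
    - [[-10, 4.7, -47], [0, 0, -0.04], -0.2]
    - [[-40, 19, -47], [0, 0, -0.08], -0.2]
    - [[-76, 36, -47], [0, 0, -0.12], -0.2]
    - [[-112, 53, -47], [0, 0, -0.17], -0.2]
    - [[-147, 69.6, -47], [0, 0, -0.22], -0.2]
    - [[-179, 84.6, -47], [0, 0, -0.26], -0.2]
    - [[-199, 94, -47], [0, 0, -0.295], -0.2]

```text
time_s: 29.23
tcp_pos: [0.657, 0.022, 0.1346]
tool_rot: [0.392, 0.92, -0.0, 0.002]
wrist_force: [0.5, -0.7, -0.1]
grip_width: 0.4
grasp_force: 0.0
```

Call:
servo_tool:
  series:
    - [[0, 0, 0], [0, 0, 0], -0.2]
    - [[0, 0, 0], [0, 0, 0], -0.2]
    - [[0, 0, 0], [0, 0, 0], -0.2]
    - [[0, 0, 0], [0, 0, 0], -0.2]

```text
time_s: 29.57
tcp_pos: [0.653, 0.0274, 0.1337]
tool_rot: [0.391, 0.92, 0.0, -0.0]
wrist_force: [-0.1, 0.3, 0.4]
grip_width: 0.402
grasp_force: 0.0
```

```bash
python3 g.py c,1.352,.132
```

```text
c,1.352,.132 [-2.5, -1.2, 1.7] [0.0, -0.001, 0.006]
delta 1.316 r 32.5 z 0.1337 resist 0.16 rad -0.29 fz 0.38 CORR 0.20 grip 0.402 t 29.57
```

Call:
servo_tool:
  series:
    - [[-1.5, -0.3, 18], [0, 0, 0], -0.2]
    - [[-1.5, -0.3, 46], [0, 0, 0], -0.2]
    - [[-1.5, -0.3, 46], [0, 0, 0], -0.2]
    - [[-1.5, -0.3, 46], [0, 0, 0], -1]
    - [[-1.5, -0.3, 46], [0, 0, 0], -1]
    - [[-1.5, -0.3, 46], [0, 0, 0], -1]
    - [[-1.5, -0.3, 46], [0, 0, 0], -1]

```text
time_s: 30.15
tcp_pos: [0.6552, 0.0242, 0.0892]
tool_rot: [0.392, 0.92, 0.0, 0.001]
wrist_force: [-1.7, 1.1, 4.0]
grip_width: 0.148
grasp_force: 30.0
```

```bash
python3 g.py c,1.352,.087
```

```text
c,1.352,.087 [1.3, -0.5, 2.2] [0.001, 0.001, 0.004]
delta 1.338 r 36.3 z 0.0892 resist -0.42 rad -1.97 fz 4.04 CORR 0.04 grip 0.148 t 30.15
```

Call:
servo_tool:
  series:
    - [[0, -1.7, 0.2], [0, 0, 0.05], -1]
    - [[0.2, -3.5, 0.4], [0, 0, 0.1], -1]
    - [[0.4, -5.2, 0.6], [0, 0, 0.15], -1]
    - [[0.7, -7.0, 0.8], [0, 0, 0.2], -1]
    - [[1.1, -8.7, 1.0], [0, 0, 0.25], -1]
    - [[1.6, -10.3, 1.2], [0, 0, 0.3], -1]

```text
time_s: 30.65
tcp_pos: [0.6522, 0.022, 0.0892]
tool_rot: [0.525, 0.851, 0.005, 0.005]
wrist_force: [13.9, 7.0, -2.0]
grip_width: 0.148
grasp_force: 30.0
```

```bash
python3 g.py c,1.652,.086
```

```text
c,1.652,.086 [0.1, -7.6, 3.1] [0.013, 0.003, 0.004]
delta 1.439 r 35.9 z 0.0892 resist 15.21 rad 3.16 fz -2.03 CORR 14.98 grip 0.148 t 30.65
```

Call:
servo_tool:
  series:
    - [[0, 3, -1], [0, 0, 0], -1]
    - [[0, 6, -2], [0, 0, 0], -1]
    - [[0, 7.5, -2], [0, 0, 0], -0.2]
    - [[0, 7.5, -2], [0, 0, 0], -0.2]
    - [[0, 7.5, -2], [0, 0, 0], -0.2]
    - [[0, 7.5, -25], [0, 0, 0], -0.2]
    - [[0, 7.5, -60], [0, 0, 0], -0.2]
    - [[0, 7.5, -100], [0, 0, 0], -0.2]
    - [[0, 7.5, -110], [0, 0, 0], -0.2]
    - [[0, 7.5, -110], [0, 0, 0], -0.2]

```text
time_s: 31.48
tcp_pos: [0.6551, 0.021, 0.2007]
tool_rot: [0.525, 0.851, 0.002, 0.003]
wrist_force: [-0.7, -0.3, 0.3]
grip_width: 0.399
grasp_force: 0.0
```

```bash
python3 g.py d,1.58,.132; python3 - <<'E'
from h import *; import cv2
a=manip.grab_frame("scene")[:,:,::-1][195:345,210:370]; cv2.imwrite("pics/end.png",cv2.resize(a,None,fx=5,fy=4,interpolation=cv2.INTER_CUBIC))
E
```

```text
d,1.58,.132 [150.6, 47.7, 68.6] [0.007, -0.002, 1.412]
delta -2.880 r 145.5 z 0.2007 resist -0.73 rad -0.01 fz 0.27 CORR -0.70 grip 0.399 t 31.48
```

View pics/end.png

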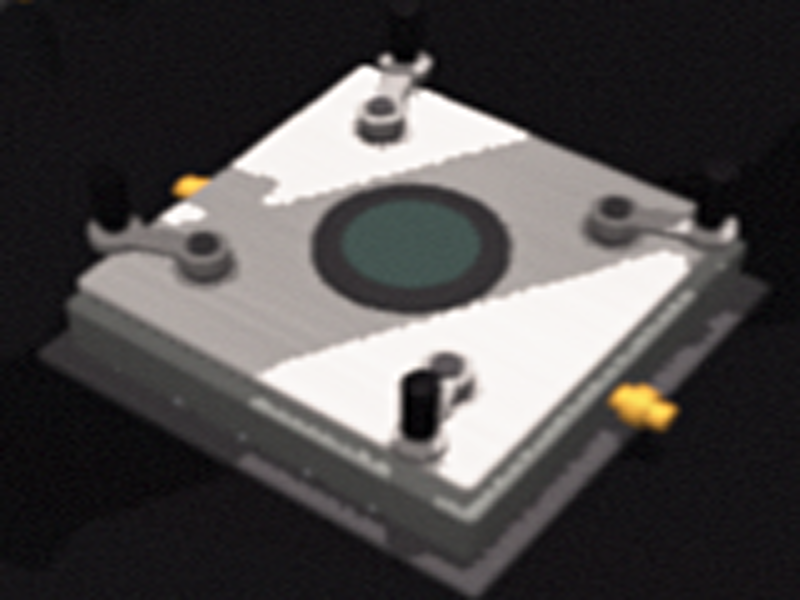

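The picture shows all four cranks turned evenly, pins at about (405,30), (108,205), (712,205) and (420,405), with the cover lying level and the gripper clear. The last moving-pin readings were 13.6 to 15.0 N, so I'm handing in.

```bash
python3 -c "
from bench import manip
print(manip.finish_job())"
```

```text
the job is handed in; nothing more can be done
None
```

I tightened all four cranks in star order, going round twice with a third touch-up on a, b and c. The last moving-pin forces were about 13.6 N (a), 14.5 N (b), 15.0 N (c) and 14.0 N (d), all within 11.7 to 16 N. I didn't re-measure d, or check the earlier cranks again after tightening the later ones. The gripper is clear, the vial, dish and objective were left alone, and the job was handed in at about 31.5 s; no verdict came back.

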